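# Feed a block from the gravity magazine to the drilling nest

## Robot

A 6-joint arm with a two-finger parallel gripper is mounted at the origin on the work surface. World frame = base frame: x ahead of the robot, y to its left, z up, the work surface at z = 0. Lengths are in mm, angles in degrees, forces in N, time in s.
With the tool pointing down it reaches from about 300 to 850 mm from the base axis. Payload 4.2 kg.
Tool frame: the origin (TCP) lies between the finger pads; the fingertips stand ahead of it and the grasp point (between the pads) lies 8 mm behind it (env.tip_reach is the x of the fingertips in the tool frame, in mm); x points along the fingers, y is the direction in which the jaws open and shut, and the axes are right-handed (so a half turn about x gives the same grasp; the last joint's range is limited). The gripper opens to 91 mm and grips with 3 to 60 N. Pads are 32 mm wide; open, the fingers measure 118 mm over their backs; the gripper's body (76 mm by 178 mm) begins 60 mm behind the grasp point.
Start: joints at [-1.146, 18.312, 89.639, -0, 72.044, -1.146], TCP at [575.015, 0, 224.976] pointing down, gripper open.
Joint ranges: [-177.97, 177.97], [-48.28, 115.42], [12.27, 149.76], [-77.06, 257.06], [2.81, 150.46], [-146.56, 146.56]. Speed limits (degrees/s): [147.25, 147.25, 180, 180, 180, 180].

## Interface

Orientations are given as [roll, pitch, yaw] about the fixed x, y, z axes, in that order (R = Rz(yaw) Ry(pitch) Rx(roll)).
In Python, from workcell import env, cams gives the robot as it stands.
- The arm moves only by the tool arm_command, never from a script. Its argument "deltas" is a list of rows, each a list of 3 entries, a list of its own where there are three numbers: the opening, from 0 (shut) to 1 (fully open), then the shift along the world's x, y, z in mm, then the turn about the world's z in rad. A call has 1 to 20 rows; each row is the pose to reach, as a shift and turn from the pose commanded when the call began; what a row does not reach only later rows make up. A row lasts 1/10 s, in which the tool goes at most 50 mm and 8.59 degrees, less where a joint would pass 70% of its speed; a pose out of reach is approached as far as the arm can. A call with a gripper value outside its range is refused whole. The fingers move at their own pace and stop on an object; "grip_force" is the grip in N (left out, the last holds). Time passes only in rows, so rows that repeat a pose let the fingers close. It gives the time, the measured TCP pose, the force and the opening at its end, in the units of the state.
- env.state(): the state, without advancing time (a new reading comes with each control period).
- cams.grab_frame(name): name is "scene" or "side" or "wrist"; returns a dict with "img" (400x640x3 uint8, red, green, blue), "K" (3x3 intrinsics, pixels), "dist" ([k1, k2, p1, p2, k3] as OpenCV has them; the pictures are not rectified), "rvec" (rotation vector, rad) and "tvec" (3), from world to camera coordinates, as OpenCV has them. Camera axes: x right, y down, z forward; pixel columns grow to the right and rows downward; lengths in mm; the calibration is good to about 2 mm. A picture is of the moment at which its call begins. There is no depth.
- env.job_done(): hands the job in, once; it reports no verdict.
Trained networks look in a picture, given as the dict that the camera call returned (one of the last four; its "shot" number tells which), for a name from the list of things; names that differ only in an ending like _2 or _b are one class to them, and where a whole thing is asked for, a point or a joint stands for the part that bears it (a point fixed in the world has none). Each returns a list of dicts, best first, with "conf" (0 to 1); they miss things now and then, are a little off and sometimes report something else, mostly with a low value. They report only what shows in the picture. A call takes as long as a camera call.
- cams.silhouettes(picture, name): "region" (400x640 bool, what is visible of it) and "centre" ([column, row] in pixels, amid what is visible of it).
The state is a dict: "time_s": time; "qpos": joint angles; "qvel": joint speeds; "effort": joint torques, N m; "ee_pos": TCP position; "ee_rot": TCP orientation; "force": force on the tool from outside, world axes, zero at the start; "torque": the same for the moment, N m; "gripper_width": finger opening in mm.
Only numpy, scipy, OpenCV 4.12 (cv2) and the standard library are available. Lean on these libraries where they do the work, as an engineer would, in place of code of your own. Each camera call takes 0.05 s, during which the arm holds its last target.

## Task

Feed one block out of the bottom of the wooden gravity magazine by drawing its feeder handle towards the outlet until the block lies clear of the chute, then push the handle fully back so that the stack drops down and the next block lies on the magazine's floor. Then pick up the block that came out and set it down gently, flat, on the dark rubber pad of the drilling nest, between the two end stops, wholly on the pad and lying lengthwise along it.

Things in the scene. Friction and masses are not known exactly. Their poses are not given: they have to be found in the camera images.
- feeder_grip (a point): Grip point of the feeder handle, an upright dark dowel 24 mm thick, top 130 mm above the bench; the point is on its axis, 15 mm below the top. Site x is the slide direction. The feeder starts fully back: 125 mm along -x, to a stop, pushes out the lowest block; 125 mm back along +x, to a stop, lets the stack drop. It slides straight, takes 2 to 5 N and stays where left.
- block_a: Lowest block in the magazine: pale wood, 44 mm (x) by 80 mm (y) by 24 mm high, 58 g, origin at the centre of its underside, x along the handle's x. It lies 185 mm along -x from the handle, on a floor 10 mm above the bench. Fed out, it lies on the same floor 112 mm farther along -x, 55 mm clear of the chute; take it across its 44 mm. Offcuts of other sizes on the bench are not wanted.
- block_b: Next block, same size and origin, on top of block_a at the start (one more above it): underside 34 mm above the bench, 20 mm while on the feeder blade, 10 mm once dropped. It stays in the chute, an upright box of plywood walls 68 mm along x, 100 mm along y, its rim 84 mm above the bench.
- nest: Drilling nest: fixed plywood board, 116 mm (x) by 200 mm (y), with a dark rubber pad 72 mm (x) by 108 mm (y) at its middle, pad top 16 mm above the bench. A wooden stop 12 mm higher than the pad stands at each y end of the pad; the long sides are open. Origin at the board's underside, below the pad's centre. The block's 80 mm length goes along the nest's y, either way round.

How it is judged:
By the outcome, as a careful person would: the job done as asked, in the order asked, and still so for the second after the job is handed in, with the robot touching nothing.
It also fails if it takes over 51 s, if anything falls off the work surface, if the arm or the gripper's body presses on something with over 40 N, if the wrist force passes 120 N, or if a joint passes its speed limit or range.

## Working session

There is one attempt and no reset: what is moved stays moved. The work goes in short steps, Python scripts to look and compute and a tool call to move; the robot and the scene stay as the last step left them, time stands still between calls to the robot, and variables do not carry over. Pictures are saved under pics/ and viewed, and the job is handed in when it is done.

Besides the shell and the picture viewer there is one more tool, called after "Emit:" as name([rows], argument=value, ...), one row to a line, values as JSON. arm_command: Moves the arm, as the interface text tells. Its arguments: {"type":"object","properties":{"deltas":{"type":"array","items":{"type":"array"}},"grip_force":{"type":"number"}},"required":["deltas"]}

```bash
ls; mkdir -p pics
cat > h.py <<'E'
import numpy as np, cv2, pickle
from workcell import env, cams
def proj(f,P):
    p,_=cv2.projectPoints(np.array(P,float).reshape(-1,3),np.array(f["rvec"],float),np.array(f["tvec"],float),np.array(f["K"],float),np.array(f["dist"],float)); return p.reshape(-1,2)
def ray(f,px):
    n=cv2.undistortPoints(np.array(px,float).reshape(-1,1,2),np.array(f["K"],float),np.array(f["dist"],float)).reshape(-1,2)
    R=cv2.Rodrigues(np.array(f["rvec"],float))[0]; t=np.array(f["tvec"],float).reshape(3)
    c=-R.T@t; d=np.c_[n,np.ones(len(n))]@R; return c,d
def onz(f,px,z):
    c,d=ray(f,px); return c+d*((z-c[2])/d[:,2])[:,None]
def save(f,n): cv2.imwrite("pics/"+n+".png",f["img"][:,:,::-1])
E
python3 - <<'E'
from h import *
print(env.tip_reach)
fr={}
for n in ["scene","side"]:
    f=cams.grab_frame(n); save(f,n+"0"); fr[n]=f
    print(n,ray(f,[[320,200]]))
    for k in ["feeder_grip","block_a","nest"]:
        for r in cams.silhouettes(f,k)[:3]: print(k,r["conf"],r["centre"],r["region"].sum()); f.setdefault("r",{}).setdefault(k,[]).append(r)
pickle.dump(fr,open("fr0.pkl","wb"))
E
```

```text
pics
11.0
scene (array([1170.25032767, -137.47842565,  768.45995663]), array([[-0.69458333,  0.17518748, -0.69781251]]))
feeder_grip 0.82 [431.6, 225.3] 2203
nest 0.89 [190.5, 268.4] 5029
side (array([ 285.14193245, -631.07949844,  625.54994792]), array([[ 0.29812869,  0.75330776, -0.58648773]]))
feeder_grip 0.6 [292.8, 171.3] 588
feeder_grip 0.58 [359.6, 333.6] 6792
block_a 0.67 [314.4, 218.1] 172
nest 0.95 [356.9, 337.0] 6734
```

View pics/scene0.png

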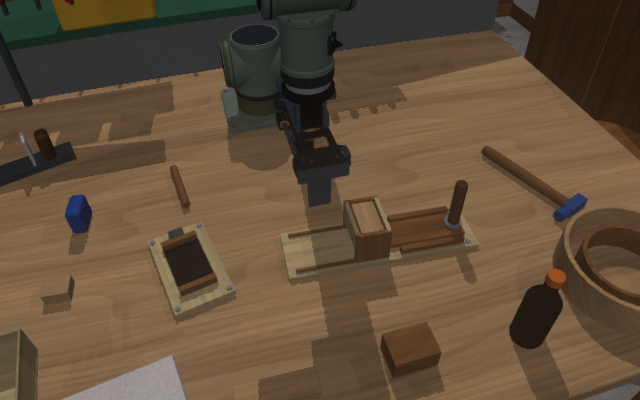

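View pics/side0.png

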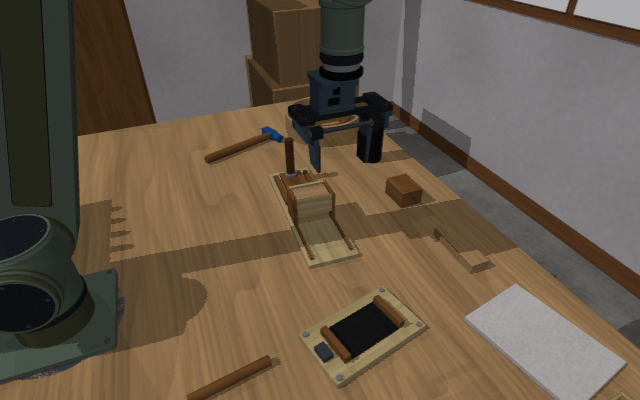

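The scene view shows the magazine: its outlet at about (290,255), the chute at (368,230) and the handle top at (461,183). The nest is at (190,268). The side view shows the handle top at (290,139) and the nest at (363,330). I'll zoom in to get exact corners.

Run:
```python
from h import *
fr=pickle.load(open("fr0.pkl","rb"))
def crop(n,x,y,w,h,s,o):
    c=cv2.resize(fr[n]["img"][y:y+h,x:x+w,::-1],None,fx=s,fy=s,interpolation=cv2.INTER_CUBIC); cv2.imwrite("pics/"+o+".png",c)
crop("scene",275,170,210,120,3.8,"c1")
crop("scene",140,215,100,105,5.5,"c2")
crop("side",260,130,110,140,4.2,"c3")
crop("side",290,280,145,105,5.4,"c4")
```

```text
(no output)
```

View pics/c1.png

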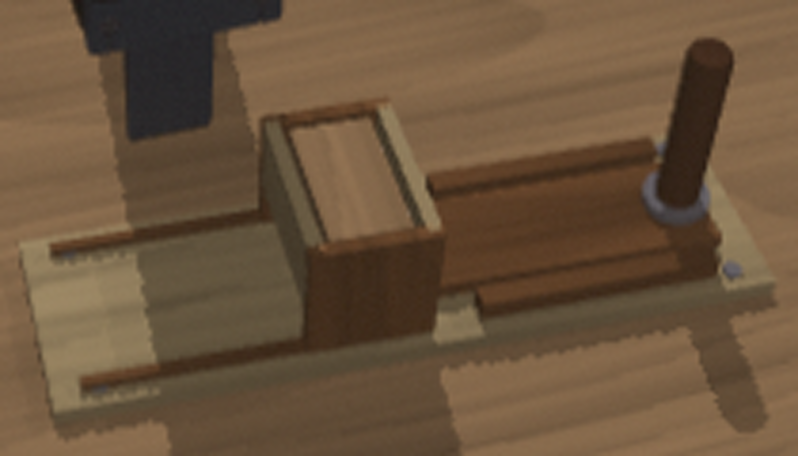

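View pics/c2.png

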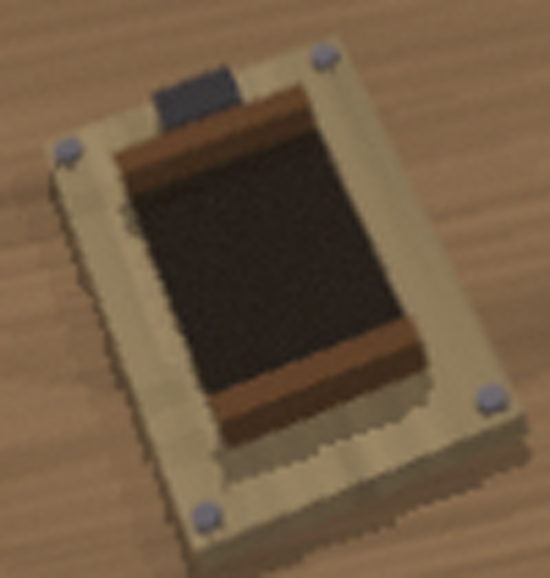

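View pics/c3.png

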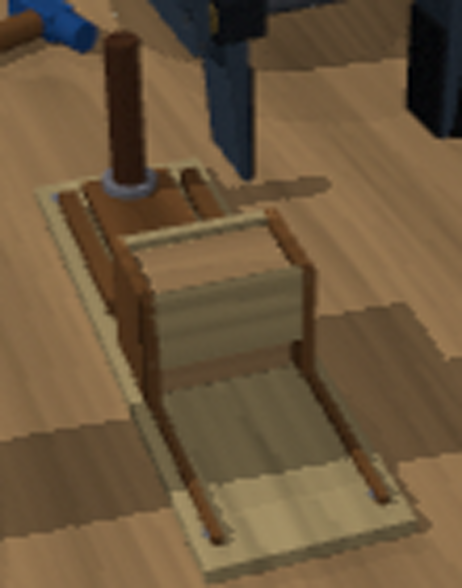

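View pics/c4.png

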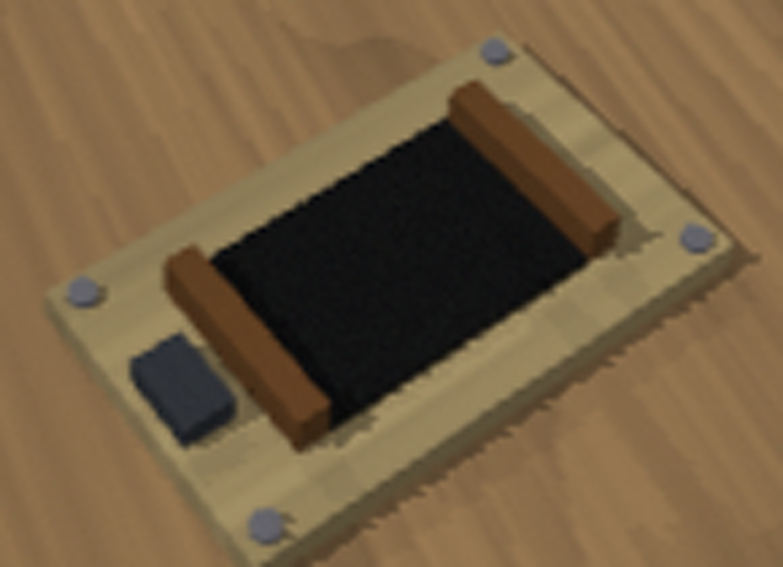

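Run:
```python
from h import *
np.set_printoptions(precision=1,suppress=True)
fr=pickle.load(open("fr0.pkl","rb"))
C={"c1":("scene",275,170,3.8),"c2":("scene",140,215,5.5),"c3":("side",260,130,4.2),"c4":("side",290,280,5.4)}
def P(c,pts,z):
    n,x,y,s=C[c]; q=np.array(pts,float)+.5; return onz(fr[n],q/s-.5+[x,y],z)[:,:2]
print("handle",P("c1",[[709,53]],130),P("c3",[[122,38]],130))
r=P("c1",[[262,118],[388,100],[443,232],[313,250]],84);print("rim scene",r,r.mean(0))
r=P("c3",[[122,240],[270,212],[315,268],[155,293]],84);print("rim side",r,r.mean(0))
print("base scene z10",P("c1",[[22,243],[55,412],[772,283]],10)); print("base side",P("c3",[[40,188],[208,162],[420,525],[208,575]],10))
r=P("c2",[[118,152],[303,88],[422,350],[225,420]],28);print("stops scene",r,r.mean(0))
r=P("c2",[[318,128],[405,318],[212,395]],16);print("pad scene",r)
r=P("c2",[[50,152],[338,38],[525,415],[195,552]],12);print("board scene",r,r.mean(0))
r=P("c4",[[212,260],[447,118],[590,258],[335,428]],16);print("pad side",r,r.mean(0))
r=P("c4",[[46,292],[520,40],[738,245],[265,567]],12);print("board side",r,r.mean(0))
```

```text
handle [[565.7 291.6]] [[564.  293.2]]
rim scene [[503.6  78.3]
 [508.9 145.3]
 [603.7 139.6]
 [597.4  75.3]] [553.4 109.6]
rim side [[511.5 143.5]
 [600.2 137.7]
 [601.6  75.6]
 [511.8  87.5]] [556.3 111. ]
base scene z10 [[487.9 -50.5]
 [602.7 -57.8]
 [624.3 322.9]]
base side [[511.  330.8]
 [627.9 317.8]
 [601.8 -62.1]
 [487.1 -54.1]]
stops scene [[ 462.1 -287.2]
 [ 448.8 -218.8]
 [ 580.5 -190.1]
 [ 592.  -257.1]] [ 520.8 -238.3]
pad scene [[ 458.8 -216.4]
 [ 555.6 -195. ]
 [ 571.  -262.7]]
board scene [[ 439.9 -315.4]
 [ 410.7 -205.2]
 [ 604.3 -160.7]
 [ 629.9 -273. ]] [ 521.2 -238.6]
pad side [[ 463.7 -215.9]
 [ 563.8 -192.1]
 [ 579.8 -262.1]
 [ 474.8 -287. ]] [ 520.5 -239.3]
board side [[ 409.3 -204.2]
 [ 607.5 -167. ]
 [ 630.1 -273.7]
 [ 437.3 -318.1]] [ 521.1 -240.8]
```

Run:
```python
from h import *
s=env.state(); print({k:np.round(s[k],2) for k in ["time_s","ee_pos","ee_rot","force","gripper_width"]})
from scipy.spatial.transform import Rotation as R
print(R.from_euler("xyz",s["ee_rot"],degrees=True).as_matrix().round(3))
```

```text
{'time_s': np.float64(0.4), 'ee_pos': array([5.7495e+02, 1.0000e-02, 2.2484e+02]), 'ee_rot': array([-98.77,  89.99, 171.23]), 'force': array([ 0.05, -0.88,  0.17]), 'gripper_width': np.float64(90.97)}
[[-0.  1.  0.]
 [ 0.  0. -1.]
 [-1. -0. -0.]]
```

Emit:
arm_command([
  [1, [-1, 30, 0], -0.14],
  [1, [-3, 70, 0], -0.28],
  [1, [-4, 110, 0], -0.42],
  [1, [-5, 150, 0], -0.56],
  [1, [-6, 190, 0], -0.7],
  [1, [-7, 230, 0], -0.84],
  [1, [-9, 265, 0], -0.98],
  [1, [-10, 285, 0], -1.12],
  [1, [-10, 292, 0], -1.26],
  [1, [-10, 292, 0], -1.4],
  [1, [-10, 292, 0], -1.54],
  [1, [-10, 292, 0], -1.632],
  [1, [-10, 292, 0], -1.632],
  [1, [-10, 292, 0], -1.632],
  [1, [-10, 292, 0], -1.632],
])

```text
time_s: 1.9
ee_pos: [565.0, 292.0, 225.0]
ee_rot: [42.5, 90.0, -140.9]
force: [0.7, 0.0, -0.9]
gripper_width: 90.9
```

Run:
```python
from h import *
f=cams.grab_frame("wrist"); save(f,"w1")
p=proj(f,[[565,292.4,130],[564.3,292.4,26]]); print(p)
for r in cams.silhouettes(f,"feeder_grip"): print(r["conf"],r["centre"])
```

```text
[[321.66589735 209.47230124]
 [321.68701694 183.98960263]]
0.76 [376.4, 183.0]
```

View pics/w1.png

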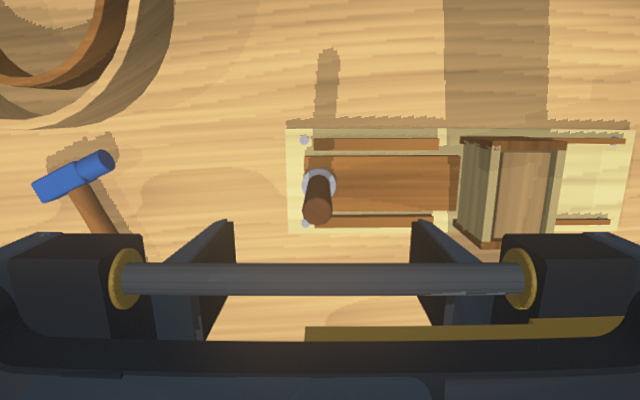

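The wrist view shows the dowel top at (317,208), against (322,209) predicted, so it lies 1–2 mm further along +y. The magazine's edges run nearly parallel to the jaws. Next I descend and grip.

Run:
```python
from h import *
f=cams.grab_frame("wrist")
print(onz(f,[[317,209]],130))
a=onz(f,[[288,129],[630,122.5]],10); print(a, np.degrees(np.arctan2(*(a[0]-a[1])[[1,0]])))
```

```text
[[565.59319981 295.89580165 130.        ]]
[[622.25810974 324.36917007  10.        ]
 [609.77773116 -48.96542867  10.        ]] 88.08534534798846
```

Emit:
arm_command([
  [1, [0, 1.5, -20], 0],
  [1, [0, 1.5, -50], 0],
  [1, [0, 1.5, -80], 0],
  [1, [0, 1.5, -105], 0],
  [1, [0, 1.5, -118], 0],
  [1, [0, 1.5, -118], 0],
  [1, [0, 1.5, -118], 0],
])

```text
time_s: 2.75
ee_pos: [565.7, 293.8, 107.9]
ee_rot: [-153.3, 89.9, 23.2]
force: [-0.5, 0.9, -0.0]
gripper_width: 91.2
```

Emit:
arm_command([
  [0, [0, 0, 0], 0],
  [0, [0, 0, 0], 0],
  [0, [0, 0, 0], 0],
  [0, [0, 0, 0], 0],
  [0, [0, 0, 0], 0],
  [0, [0, 0, 0], 0],
  [0, [0, 0, 0], 0],
  [0, [0, 0, 0], 0],
  [0, [0, 0, 0], 0],
  [0, [0, 0, 0], 0],
], grip_force=15)

```text
time_s: 3.75
ee_pos: [565.0, 293.9, 106.9]
ee_rot: [-94.6, 90.0, 81.9]
force: [0.6, 2.1, -0.5]
gripper_width: 24.0
```

Emit:
arm_command([
  [0, [-0.2, -4, 0], 0],
  [0, [-0.6, -11, 0], 0],
  [0, [-1, -19, 0], 0],
  [0, [-1.5, -28, 0], 0],
  [0, [-1.9, -37, 0], 0],
  [0, [-2.4, -46, 0], 0],
  [0, [-2.9, -55, 0], 0],
  [0, [-3.3, -64, 0], 0],
  [0, [-3.8, -73, 0], 0],
  [0, [-4.3, -82, 0], 0],
  [0, [-4.7, -90, 0], 0],
  [0, [-5.1, -98, 0], 0],
  [0, [-5.6, -106, 0], 0],
  [0, [-5.9, -113, 0], 0],
  [0, [-6.2, -118, 0], 0],
  [0, [-6.3, -121, 0], 0],
  [0, [-6.3, -121, 0], 0],
])

```text
time_s: 5.45
ee_pos: [558.4, 171.5, 106.9]
ee_rot: [63.8, 89.9, -119.7]
force: [-1.6, -0.8, -1.2]
gripper_width: 23.7
```

Emit:
arm_command([
  [0, [-0.1, -1, 0], 0],
  [0, [-0.1, -2, 0], 0],
  [0, [-0.1, -2, 0], 0],
])

```text
time_s: 5.75
ee_pos: [558.4, 171.2, 106.9]
ee_rot: [-65.5, 89.9, 111.0]
force: [-2.5, 4.0, -1.4]
gripper_width: 23.7
```

Emit:
arm_command([
  [0, [0, -0.7, 0], 0],
  [0, [0, -1.5, 0], 0],
  [0, [0, -1.5, 0], 0],
])

```text
time_s: 6.05
ee_pos: [558.4, 171.2, 107.0]
ee_rot: [-82.9, 89.8, 93.6]
force: [-2.4, 9.7, -2.4]
gripper_width: 23.3
```

Stop reached, with the reading steady at y=171.2 and the force rising. Look, then push back.

Run:
```python
from h import *
f=cams.grab_frame("scene"); 
cv2.imwrite("pics/s2.png",cv2.resize(f["img"][150:300,250:490,::-1],None,fx=3,fy=3,interpolation=cv2.INTER_CUBIC))
for r in cams.silhouettes(f,"block_a"): print(r["conf"],r["centre"],r["region"].sum(), onz(f,[r["centre"]],30))
```

```text
0.89 [310.1, 246.8] 847 [[555.38315938  -4.32914716  30.        ]]
```

View pics/s2.png

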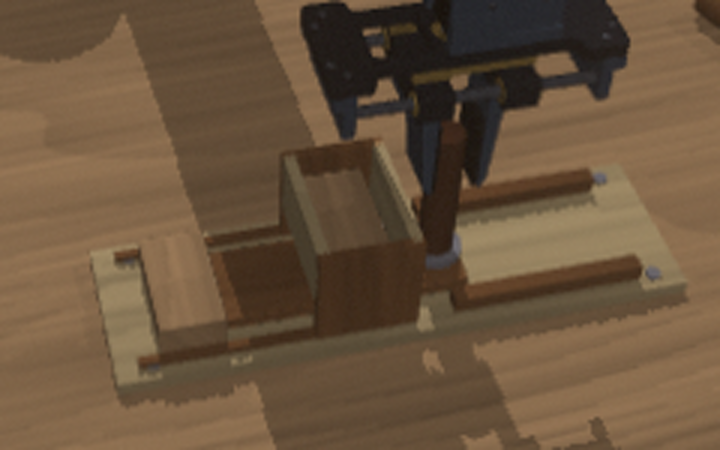

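Emit:
arm_command([
  [0, [0.3, 6, 0], 0],
  [0, [0.7, 13, 0], 0],
  [0, [1.1, 21, 0], 0],
  [0, [1.5, 30, 0], 0],
  [0, [2, 39, 0], 0],
  [0, [2.5, 48, 0], 0],
  [0, [2.9, 57, 0], 0],
  [0, [3.4, 66, 0], 0],
  [0, [3.9, 75, 0], 0],
  [0, [4.3, 84, 0], 0],
  [0, [4.8, 93, 0], 0],
  [0, [5.2, 101, 0], 0],
  [0, [5.6, 109, 0], 0],
  [0, [5.9, 116, 0], 0],
  [0, [6.2, 121, 0], 0],
  [0, [6.3, 124, 0], 0],
  [0, [6.4, 126, 0], 0],
  [0, [6.4, 126, 0], 0],
])

```text
time_s: 7.95
ee_pos: [565.2, 295.6, 106.9]
ee_rot: [-107.0, 89.9, 69.5]
force: [-1.6, 1.1, -1.0]
gripper_width: 23.7
```

The picture showed the fed block out on the floor, at about crop (185,290), with the blade behind it. I'll creep to the back stop.

Emit:
arm_command([
  [0, [0, 1, 0], 0],
  [0, [0, 2, 0], 0],
  [0, [0, 2, 0], 0],
])

```text
time_s: 8.25
ee_pos: [565.2, 296.1, 106.9]
ee_rot: [95.8, 89.9, -87.7]
force: [-0.3, -4.8, -2.3]
gripper_width: 23.4
```

Emit:
arm_command([
  [0, [0, 0.7, 0], 0],
  [0, [0, 1.5, 0], 0],
  [0, [0, 1.5, 0], 0],
])

```text
time_s: 8.55
ee_pos: [565.1, 296.2, 106.9]
ee_rot: [89.0, 89.8, -94.5]
force: [-0.8, -8.4, -0.1]
gripper_width: 23.9
```

Back stop reached (y=296.2, force -8 N). Release and lift, then look.

Emit:
arm_command([
  [0, [0, -1.3, 0], 0],
  [1, [0, -1.3, 0], 0],
  [1, [0, -1.3, 0], 0],
  [1, [0, -1.3, 0], 0],
  [1, [0, -1.3, 0], 0],
  [1, [0, -1.3, 0], 0],
  [1, [0, -1.3, 0], 0],
  [1, [0, -1.3, 0], 0],
  [1, [0, -1.3, 20], 0],
  [1, [0, -1.3, 50], 0],
  [1, [0, -1.3, 80], 0],
  [1, [0, -1.3, 93], 0],
  [1, [-5, -30, 93], 0],
  [1, [-8, -70, 93], 0],
  [1, [-10, -110, 93], 0],
  [1, [-12, -150, 93], 0],
  [1, [-14, -190, 93], 0],
  [1, [-16, -220, 93], 0],
  [1, [-16, -230, 93], 0],
  [1, [-16, -230, 93], 0],
])

```text
time_s: 10.55
ee_pos: [548.9, 67.6, 199.6]
ee_rot: [-12.2, 90.0, 164.2]
force: [1.2, -0.2, -0.2]
gripper_width: 90.9
```

Run:
```python
from h import *
print(env.state()["ee_pos"])
fr={}
for n in ["wrist","scene","side"]:
    f=cams.grab_frame(n); save(f,n+"3"); fr[n]=f
    for r in cams.silhouettes(f,"block_a"): print(n,r["conf"],r["centre"],r["region"].sum(), onz(f,[r["centre"]],34))
pickle.dump(fr,open("fr3.pkl","wb"))
```

```text
[548.86629081  67.61260135 199.59980503]
wrist 0.81 [391.6, 186.9] 3990 [[547.47350709   1.43476458  34.        ]]
scene 0.67 [311.5, 246.2] 936 [[557.98164536  -2.07596867  34.        ]]
side 0.78 [323.9, 241.1] 786 [[536.42876594 -16.53332316  34.        ]]
```

View pics/wrist3.png

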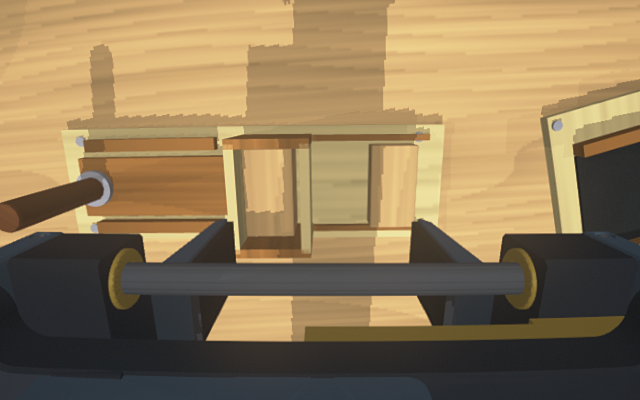

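View pics/scene3.png

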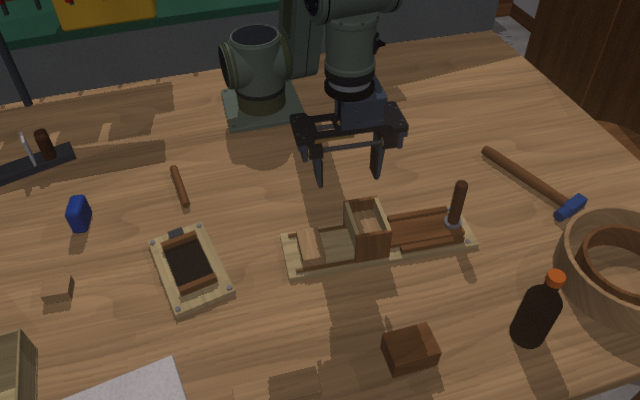

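View pics/side3.png

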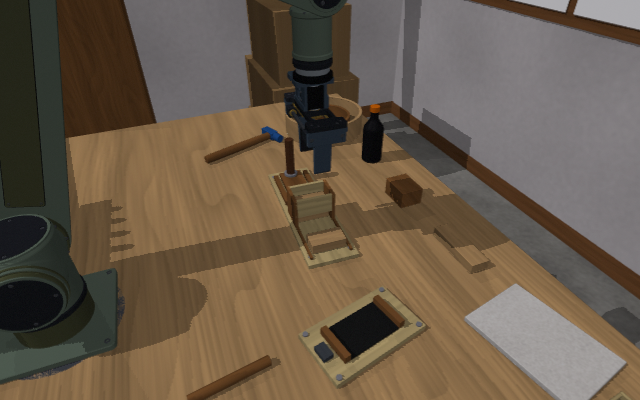

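Block_a lies on the outlet floor: wrist (394,186), scene (308,245). The handle is back and the blocks in the chute sit lower. Now to measure the top face of the fed block.

Run:
```python
from h import *
np.set_printoptions(precision=1,suppress=True)
fr=pickle.load(open("fr3.pkl","rb"))
cv2.imwrite("pics/c5.png",cv2.resize(fr["wrist"]["img"][120:250,300:450,::-1],None,fx=4.5,fy=4.5,interpolation=cv2.INTER_CUBIC))
cv2.imwrite("pics/c6.png",cv2.resize(fr["scene"]["img"][190:290,275:405,::-1],None,fx=6,fy=6,interpolation=cv2.INTER_CUBIC))
```

```text
(no output)
```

View pics/c5.png

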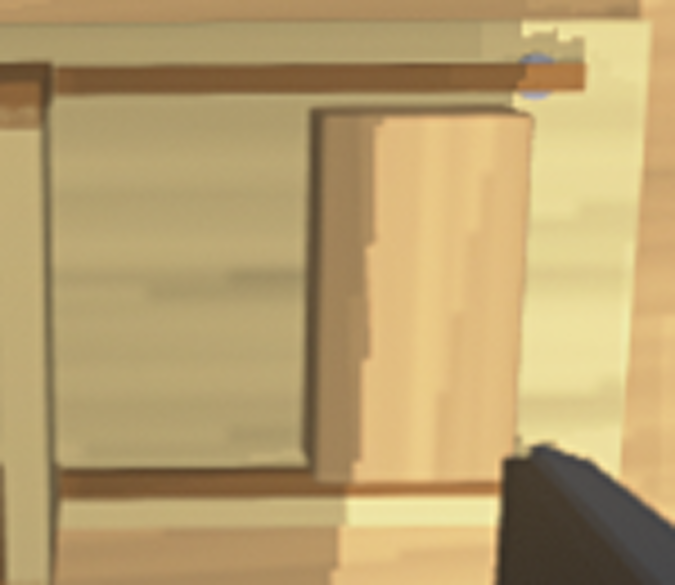

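View pics/c6.png

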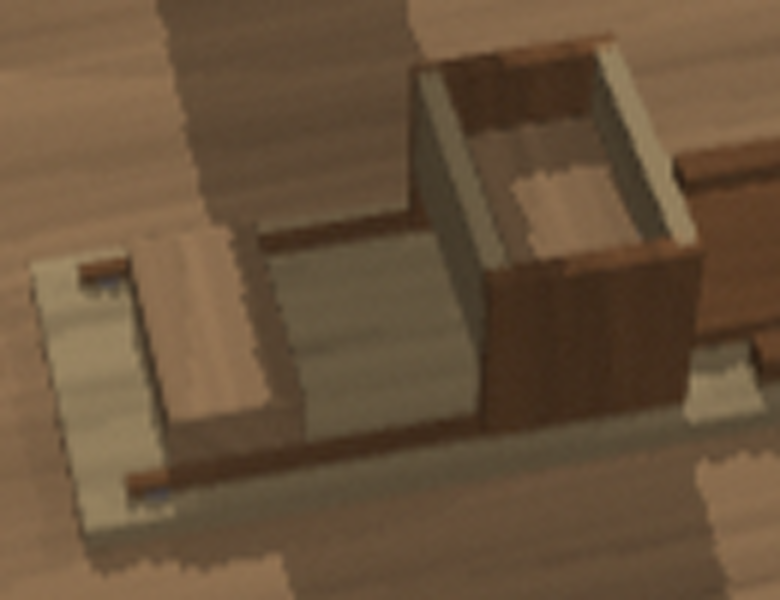

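Run:
```python
from h import *
np.set_printoptions(precision=1,suppress=True)
fr=pickle.load(open("fr3.pkl","rb"))
for n,o,s,q in [("wrist",(300,120),4.5,[[318,113],[531,118],[515,487],[314,480]]),("scene",(275,190),6,[[130,235],[254,225],[302,405],[168,418]])]:
    r=onz(fr[n],(np.array(q)+.5)/s-.5+o,34); print(n,r[:,:2],r.mean(0)[:2])
    d=r[3]-r[0]; e=r[2]-r[1]; print([np.degrees(np.arctan2(v[1],v[0])) for v in (d,e)],[np.linalg.norm(v) for v in (d,e,r[1]-r[0],r[2]-r[3])])
f=fr["wrist"]
c=np.array([548.5,-1]);
```

```text
wrist [[588.5  20.5]
 [584.8 -23.5]
 [505.  -20.1]
 [509.5  23.8]] [547.    0.2]
[np.float64(177.58099368299432), np.float64(177.5766615391425)] [np.float64(79.09870223430102), np.float64(79.91327680637276), np.float64(44.091297598206864), np.float64(44.12697447150135)]
scene [[505.5 -20.1]
 [512.4  20.8]
 [591.   15.6]
 [584.6 -26.3]] [548.4  -2.5]
[np.float64(-4.489028720740574), np.float64(-3.75412554416059)] [np.float64(79.3884055388672), np.float64(78.75867758786441), np.float64(41.4325294897405), np.float64(42.387669562790904)]
```

Fed block centre is about (548,-0.6) at yaw -3°, and the sizes match (79 × 44). Grasp TCP z=24 puts the fingertips at 13, above the floor, and the gripper body at 92, above the rim at 84.

Emit:
arm_command([
  [1, [0, -30, 0], 0],
  [1, [-0.7, -60, 0], 0],
  [1, [-0.7, -69, -20], 0],
  [1, [-0.7, -69, -50], 0],
  [1, [-0.7, -69, -80], 0],
  [1, [-0.7, -69, -110], 0],
  [1, [-0.7, -69, -135], 0],
  [1, [-0.7, -69, -155], 0],
  [1, [-0.7, -69, -168], 0],
  [1, [-0.7, -69, -176], 0],
  [1, [-0.7, -69, -176], 0],
  [1, [-0.7, -69, -176], 0],
])

```text
time_s: 12.05
ee_pos: [549.0, -0.4, 24.6]
ee_rot: [179.6, 89.9, -3.9]
force: [0.4, 0.2, -0.2]
gripper_width: 90.9
```

Emit:
arm_command([
  [0, [0, 0, 0], 0],
  [0, [0, 0, 0], 0],
  [0, [0, 0, 0], 0],
  [0, [0, 0, 0], 0],
  [0, [0, 0, 0], 0],
  [0, [0, 0, 0], 0],
  [0, [0, 0, 0], 0],
  [0, [0, 0, 0], 0],
], grip_force=15)

```text
time_s: 12.85
ee_pos: [548.3, -0.5, 24.0]
ee_rot: [92.3, 90.0, -91.2]
force: [0.4, -0.1, 0.1]
gripper_width: 43.8
```

Emit:
arm_command([
  [0, [0, 0, 5], 0],
  [0, [0, 0, 20], 0],
  [0, [0, 0, 45], 0],
  [0, [0, 0, 70], 0],
  [0, [0, 0, 90], 0],
  [0, [-2, -15, 96], 0.02],
  [0, [-5, -40, 96], 0.06],
  [0, [-9, -75, 96], 0.1],
  [0, [-13, -110, 96], 0.15],
  [0, [-17, -145, 96], 0.2],
  [0, [-21, -180, 96], 0.24],
  [0, [-24, -210, 96], 0.27],
  [0, [-26, -230, 96], 0.284],
  [0, [-27, -238.5, 96], 0.284],
  [0, [-27, -238.5, 96], 0.284],
  [0, [-27, -238.5, 96], 0.284],
])

```text
time_s: 14.45
ee_pos: [521.2, -238.2, 119.9]
ee_rot: [-74.7, 90.0, 118.1]
force: [1.1, -0.0, -0.8]
gripper_width: 44.2
```

Run:
```python
from h import *
s=env.state();print(s["gripper_width"],s["force"])
fr={}
for n in ["wrist","scene","side"]:
    f=cams.grab_frame(n); save(f,n+"4"); fr[n]=f
    for r in cams.silhouettes(f,"nest")[:1]+cams.silhouettes(f,"block_a"): print(n,r["conf"],r["centre"],r["region"].sum())
pickle.dump(fr,open("fr4.pkl","wb"))
```

```text
44.19741385809558 [ 1.14261095 -0.02919001 -0.78573223]
wrist 0.9 [319.2, 131.2] 18078
wrist 0.91 [323.9, 237.3] 10901
scene 0.63 [191.8, 270.8] 4409
scene 0.56 [177.0, 228.1] 1015
side 0.68 [358.6, 338.1] 5976
side 0.56 [354.7, 296.8] 768
```

View pics/wrist4.png

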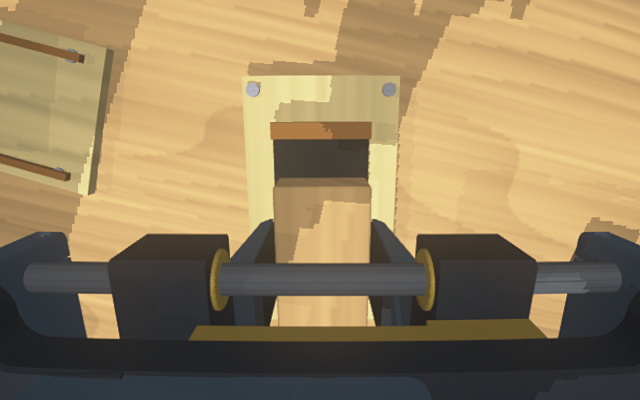

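View pics/scene4.png

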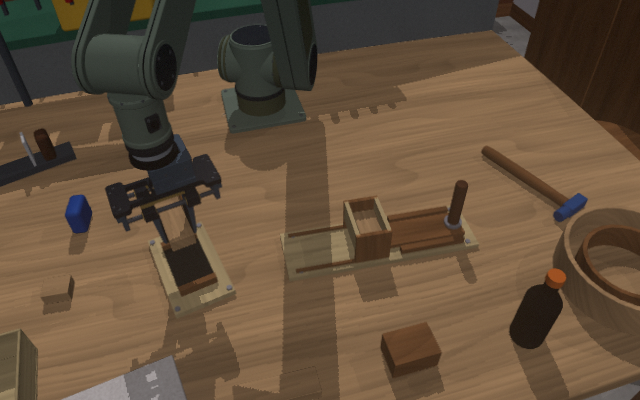

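View pics/side4.png

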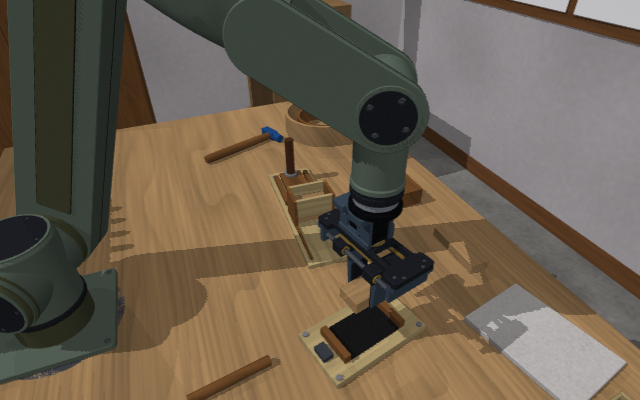

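The block is held above the nest, and the wrist view shows the nest edges parallel to it (bolts at (252,89) and (389,89)). A numeric check of alignment:

Run:
```python
from h import *
np.set_printoptions(precision=1,suppress=True)
fr=pickle.load(open("fr4.pkl","rb")); f=fr["wrist"]
b=onz(f,[[252,89],[389,89]],14); s=onz(f,[[270.5,122.5],[371.5,122.5]],28)
for r in (b,s):
    d=r[1]-r[0]; m=r.mean(0); print(m[:2],np.linalg.norm(d),np.degrees(np.arctan2(d[1],d[0])))
    t=np.radians(12.8); u=np.array([np.cos(t),np.sin(t)]); v=np.array([-u[1],u[0]]); e=m[:2]-[521,-239]; print("along",e@u,"across",e@v)
```

```text
[ 606.9 -217.6] 100.01318608617842 -77.30033511749859
along 88.45981797598684 across 1.8392586482786533
[ 583.8 -223.2] 71.20873917469481 -77.29736142822036
along 64.69834005331379 across 1.4876410796055295
```

Nest yaw is 12.7° and the offsets are under 2 mm. Lower to about 2 mm above the pad, then creep.

Emit:
arm_command([
  [0, [-0.2, 0.8, -20], 0],
  [0, [-0.2, 0.8, -45], 0],
  [0, [-0.2, 0.8, -65], 0],
  [0, [-0.2, 0.8, -78], 0],
  [0, [-0.2, 0.8, -85], 0],
  [0, [-0.2, 0.8, -88], 0],
  [0, [-0.2, 0.8, -88], 0],
  [0, [-0.2, 0.8, -88], 0],
])

```text
time_s: 15.7
ee_pos: [521.7, -238.5, 32.8]
ee_rot: [139.9, 89.9, -27.3]
force: [-0.4, -0.2, -0.2]
gripper_width: 44.1
```

Emit:
arm_command([
  [0, [0, 0, -0.5], 0],
  [0, [0, 0, -1], 0],
  [0, [0, 0, -1.5], 0],
  [0, [0, 0, -1.5], 0],
])

```text
time_s: 16.1
ee_pos: [521.1, -238.2, 30.5]
ee_rot: [121.6, 90.0, -45.7]
force: [0.7, -0.5, -0.4]
gripper_width: 43.5
```

Emit:
arm_command([
  [0, [0, 0, -0.3], 0],
  [0, [0, 0, -0.6], 0],
  [0, [0, 0, -0.9], 0],
  [0, [0, 0, -0.9], 0],
])

```text
time_s: 16.5
ee_pos: [521.2, -238.2, 30.0]
ee_rot: [131.6, 90.0, -35.6]
force: [-2.0, 0.6, 4.0]
gripper_width: 43.8
```

Contact at z=30.0 as predicted, with 4 N. Release and retreat.

Emit:
arm_command([
  [0.7, [0, 0, 0.3], 0],
  [0.7, [0, 0, 0.3], 0],
  [0.7, [0, 0, 0.3], 0],
  [0.7, [0, 0, 0.3], 0],
  [0.7, [0, 0, 0.3], 0],
  [0.7, [0, 0, 0.3], 0],
  [0.7, [0, 0, 5], 0],
  [0.7, [0, 0, 20], 0],
  [0.7, [0, 0, 45], 0],
  [0.7, [0, 0, 80], 0],
  [0.7, [0, 0, 120], 0],
  [0.7, [0, 0, 160], 0],
  [0.7, [-20, 20, 190], 0],
  [0.7, [-60, 50, 200], 0],
  [0.7, [-90, 80, 200], 0],
  [0.7, [-110, 110, 200], 0],
  [0.7, [-110, 120, 200], 0],
  [0.7, [-110, 120, 200], 0],
])

```text
time_s: 18.3
ee_pos: [411.2, -117.4, 230.3]
ee_rot: [147.7, 89.9, -19.4]
force: [0.3, -0.3, 0.6]
gripper_width: 64.0
```

Run:
```python
from h import *
fr={}
for n in ["scene","side"]:
    f=cams.grab_frame(n); fr[n]=f
    for r in cams.silhouettes(f,"block_a"): print(n,r["conf"],r["centre"],r["region"].sum(),onz(f,[r["centre"]],38))
pickle.dump(fr,open("fr5.pkl","wb"))
a=cv2.resize(fr["scene"]["img"][170:320,140:480,::-1],None,fx=2.3,fy=2.3,interpolation=cv2.INTER_CUBIC); cv2.imwrite("pics/e1.png",a)
a=cv2.resize(fr["side"]["img"][130:390,250:440,::-1],None,fx=2.3,fy=2.3,interpolation=cv2.INTER_CUBIC); cv2.imwrite("pics/e2.png",a)
a=cv2.resize(fr["scene"]["img"][215:320,140:240,::-1],None,fx=5.5,fy=5.5,interpolation=cv2.INTER_CUBIC); cv2.imwrite("pics/e3.png",a)
```

```text
scene 0.68 [186.8, 259.7] 957 [[ 529.91426874 -238.82689589   38.        ]]
side 0.85 [361.5, 325.6] 1295 [[ 511.36381879 -248.06419116   38.        ]]
```

View pics/e1.png

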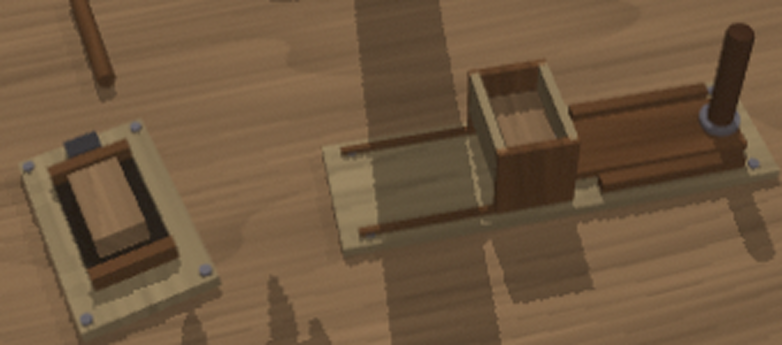

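View pics/e2.png

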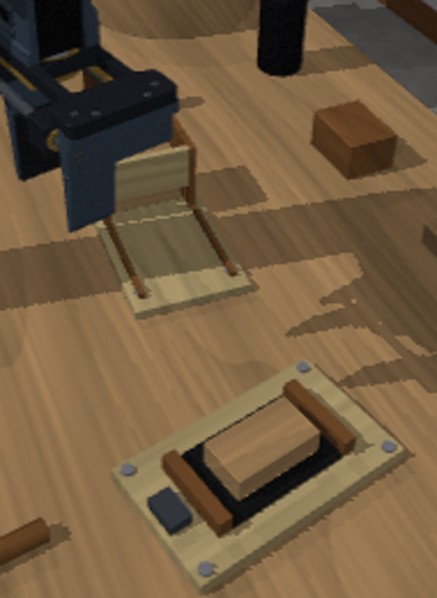

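View pics/e3.png

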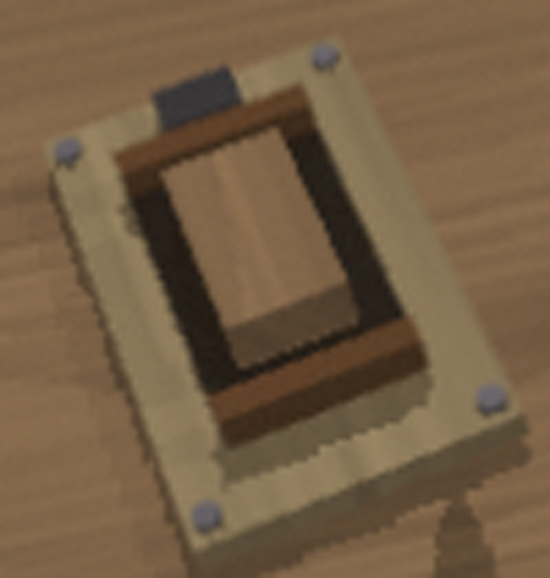

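The block lies flat and centred on the pad, clear of both stops. A last check on whether the stack height in the chute dropped:

Run:
```python
from h import *
np.set_printoptions(precision=1,suppress=True)
f=pickle.load(open("fr5.pkl","rb"))["scene"]
im=cv2.resize(f["img"][190:290,275:405,::-1],None,fx=6,fy=6,interpolation=cv2.INTER_CUBIC)
t=np.radians(87);u=np.array([np.cos(t),np.sin(t)]);v=np.array([-u[1],u[0]]);c=np.array([565.6,296])-185*u
for z,col in [(58,(0,0,255)),(68,(255,0,0)),(82,(0,255,0))]:
    P=[[*(c+a*22*u+b*40*v),z] for a,b in [(1,1),(1,-1),(-1,-1),(-1,1)]]
    q=((proj(f,P)-[275,190]+.5)*6).astype(np.int32); cv2.polylines(im,[q],True,col,1)
cv2.imwrite("pics/e4.png",im)
```

```text
(no output)
```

View pics/e4.png

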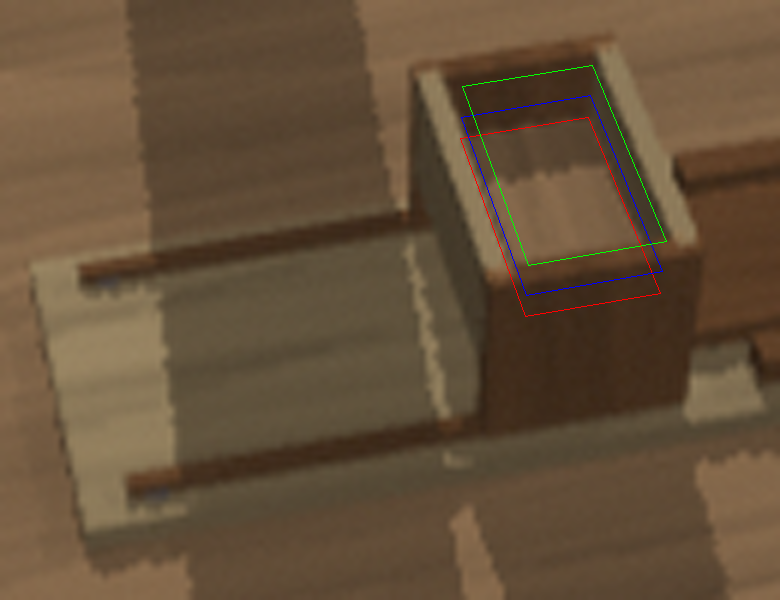

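The block's far edge in the chute falls on the red outline (z=58), so the stack has dropped to the floor.

```bash
python3 -c "
from workcell import env
print(env.job_done())"
```

```text
the job is handed in; nothing more can be done
None
```

The job is done and handed in at about 18.5 s of the 51 s allowed.

- **Feeding:** I gripped the feeder handle and drew it to its outlet stop. A picture there showed the block clear of the chute. I then pushed the handle back until the force rose at the rear stop; the two stops were 125 mm apart.
- **Placing:** I gripped the block across its 44 mm (the fingers read 43.8 mm). I lowered it onto the pad, touching at the expected height with about 4 N, then released it and moved the arm clear.

**Last checks:**
- **Block on the pad:** both fixed cameras show it flat and lengthwise on the pad, with pad visible all round between the stops.
- **Stack in the chute:** the upper block's top fits a height of 58 mm, so the next block is on the magazine's floor.
- **Disagreements:** the cameras differed by 1–3 mm on positions. The block finder's region centres differed by about 20 mm between the scene and side views, because they include the block's side faces. I relied on face corners for the pick-up and on the pictures for the final placement.

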